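Trace the warming base up to full heat

TASK

Set the buffet's round warming base to full heat: with the gripper's fingers shut, trace the curved row of four domes on its black panel with the fingertips, from white through yellow and orange to red, gently pressing each dome clearly down and letting it come up again before the next, one dome at a time, and keeping the fingertips low along the row on the way from dome to dome. Finish while still holding the red dome pressed down. Only touch: do not grip, lift or shift the cover, jars, cups, glasses or watch box.

Things in the scene. Friction and masses are not known exactly. Their poses are not given: they have to be found in the camera images.
- warmer: Fixed aluminium disc, 380 mm across, 30 mm high. Origin: centre of underside, z up. Along its -x rim runs a curved black panel 40 mm wide, top 32 mm above the table, middle line an arc of radius 165 mm about the centre. On it four domes 0.44 rad (72 mm) apart: white at the -y end, yellow, orange, red at the +y end. More than 20 N on it is too rough
- white_top (a point): Top centre of the white dome: a rounded cap 34 mm across at its foot, standing 8 mm above the black panel (40 mm above the table) when up; the point moves down with it
- yellow_top (a point): Top centre of the yellow dome: a rounded cap 34 mm across at its foot, standing 8 mm above the black panel (40 mm above the table) when up; the point moves down with it
- orange_top (a point): Top centre of the orange dome: a rounded cap 34 mm across at its foot, standing 8 mm above the black panel (40 mm above the table) when up; the point moves down with it
- red_top (a point): Top centre of the red dome: a rounded cap 34 mm across at its foot, standing 8 mm above the black panel (40 mm above the table) when up; the point moves down with it
- dome_white (a joint): How far the white dome is pressed straight down, in m: 0 up, 0.0065 fully down (1.5 mm still stands proud of the panel). It counts as pressed from 0.002. A spring pushes it up again: about 1.2 N to start it moving, 4 N fully down
- dome_yellow (a joint): How far the yellow dome is pressed straight down, in m: 0 up, 0.0065 fully down (1.5 mm still stands proud of the panel). It counts as pressed from 0.002. A spring pushes it up again: about 1.2 N to start it moving, 4 N fully down
- dome_orange (a joint): How far the orange dome is pressed straight down, in m: 0 up, 0.0065 fully down (1.5 mm still stands proud of the panel). It counts as pressed from 0.002. A spring pushes it up again: about 1.2 N to start it moving, 4 N fully down
- dome_red (a joint): How far the red dome is pressed straight down, in m: 0 up, 0.0065 fully down (1.5 mm still stands proud of the panel). It counts as pressed from 0.002. A spring pushes it up again: about 1.2 N to start it moving, 4 N fully down
- gap1 (a point): Point on the top of the black panel (32 mm above the table), on the arc midway between the white and yellow domes
- gap2 (a point): Point on the top of the black panel (32 mm above the table), on the arc midway between the yellow and orange domes
- gap3 (a point): Point on the top of the black panel (32 mm above the table), on the arc midway between the orange and red domes
- cover: Loose clear glass cake cover standing in the middle of the warming base: 150 mm across, 129 mm high with its knob. Origin: centre of its underside
- jam: Loose red jam jar with brass lid and white label, 44 mm across, 55 mm high, standing on the warming base beyond the red end of the row. Origin: centre of its underside
- honey: Loose amber honey jar with brass lid and white label, 44 mm across, 55 mm high, standing on the warming base beyond the white end of the row. Origin: centre of its underside
- cup_a: Loose white cup with a handle, 76 mm across, 65 mm high, on the table. Origin: centre of its underside
- cup_b: Loose white cup with a handle, 76 mm across, 65 mm high, on the table. Origin: centre of its underside
- goblet_a: Loose glass goblet, 76 mm across, 139 mm high, on the table. Origin: centre of its underside
- goblet_b: Loose glass goblet, 76 mm across, 139 mm high, on the table. Origin: centre of its underside
- watch_box: Loose red gift box, 90 x 90 mm and 50 mm high, a watch lying on top. Origin: centre of its underside

How it is judged:
By the outcome, as a careful person would: the job done as asked, in the order asked, and still so for the second after the job is handed in, while the arm keeps its last pose, push and grip.
It also fails if it takes over 40 s, if anything falls off the work surface, if the arm or the gripper's body presses on something with over 40 N, if the wrist force passes 120 N, or if a joint passes its speed limit or range.

ROBOT

A 6-joint arm with a two-finger parallel gripper is mounted at the origin on the work surface. World frame = base frame: x ahead of the robot, y to its left, z up, the work surface at z = 0. Lengths are in m, angles in rad, forces in N, time in s.
With the tool pointing down it reaches from about 0.35 to 0.775 m from the base axis. Payload 5.5 kg.
Tool frame: the origin (TCP) lies at the centre of the arm's flange, where the gripper is bolted on; the fingertips stand 173 mm ahead of it and the grasp point (between the pads) lies 155 mm ahead of it; z points along the fingers, y is the line along which they close (so a half turn about z gives the same grasp; the last joint's range is limited). The gripper opens to 85 mm and grips with 20 to 120 N. Pads are 22 mm wide; open, the fingers measure 114 mm over their backs; the gripper's body (76 mm by 85 mm) begins 54 mm behind the grasp point. The pads swing forward as they close: fully open they stand 13 mm farther back than shut.
Start: joints at [-1.489, 0.313, 0.046, 1.304, 0, 1.431], TCP at [0.126, -0.561, 0.405] pointing down, gripper open.
Joint ranges: [-2.76, 2.76], [-0.86, 1.69], [-1.03, 1.26], [-2.2, 2.34], [-1.47, 1.5], [-3.14, 3.14]. Speed limits (rad/s): [2.57, 2.57, 3.14, 3.14, 3.14, 3.14].

INTERFACE

Orientations are given as a unit quaternion [w, x, y, z].
In Python, from cell import status, viewer, arm gives the robot as it stands.
- The arm moves only by the tool apply_moves, never from a script. Its argument "plan" is a list of rows, each an object of numbers: "fingers": the opening, from 0 (shut) to 1 (fully open); "tx", "ty", "tz": the shift along the world's x, y, z in mm; "yaw": the turn about the world's z in rad. In form: [{"fingers": .., "tx": .., "ty": .., "tz": .., "yaw": ..}, ...]. A call has 1 to 8 rows; each row is the pose to reach, as a shift and turn from the pose commanded when the call began; what a row does not reach only later rows make up. A row lasts 1/10 s, in which the tool goes at most 50 mm and 8.59 degrees, less where a joint would pass 70% of its speed; a pose out of reach is approached as far as the arm can. A call with a gripper value outside its range is refused whole. The fingers move at their own pace and stop on an object; "grip_force" is the grip in N (left out, the last holds). Time passes only in rows, so rows that repeat a pose let the fingers close. It gives the time, the measured TCP pose, the force, the opening and the grip force at its end, in the units of the state.
- status.read_state(): the state, without advancing time (a new reading comes with each control period).
- viewer.read_camera(name): name is "scene" or "top"; returns a dict with "image" (420x560x3 uint8, red, green, blue), "mtx" (3x3 intrinsics, pixels), "R" (3x3) and "t" (3): a world point X has camera coordinates R X + t. Camera axes: x right, y down, z forward; pixel columns grow to the right and rows downward; lengths in m; the calibration is good to about 2 mm. A picture is of the moment at which its call begins. There is no depth.
- arm.hand_in(): hands the job in; it is judged then, once.
The state is a dict: "time": time; "q": joint angles; "dq": joint speeds; "effort": joint torques, N m; "position": TCP position; "tool_rot": TCP orientation; "ft_force": force on the tool from outside, world axes, zero at the start; "ft_torque": the same for the moment, N m; "grip_width": finger opening in m; "grasp_force": force on a finger pad.
Only numpy, scipy, OpenCV 4.12 (cv2) and the standard library are available. Lean on these libraries where they do the work, as an engineer would, in place of code of your own. Each camera call takes 0.05 s, during which the arm holds its last target. There are 200 camera calls.

## Working session

There is one attempt and no reset: what is moved stays moved. The work goes in short steps, Python scripts to look and compute and a tool call to move; the robot and the scene stay as the last step left them, time stands still between calls to the robot, and variables do not carry over. Pictures are saved under pics/ and viewed, at most 10 in all, crops included, and the job is handed in when it is done.

Besides the shell and the picture viewer there is one more tool, called after "Emit:" as a command line: name --argument value ..., lists and objects as JSON in quotes. apply_moves: Moves the arm, as the interface text tells. Its arguments: {"type":"object","properties":{"plan":{"type":"array","items":{"type":"object","properties":{"fingers":{"type":"number"},"tx":{"type":"number"},"ty":{"type":"number"},"tz":{"type":"number"},"yaw":{"type":"number"}}}},"grip_force":{"type":"number"}},"required":["plan"]}

```bash
mkdir -p pics
python3 - <<'E'
from cell import status, viewer
import cv2,numpy as np
s=status.read_state(); print(s)
for n in("top","scene"):
    c=viewer.read_camera(n); cv2.imwrite(f"pics/{n}0.png",c["image"][:,:,::-1]); np.savez(f"{n}0.npz",**c); print(n,c["mtx"],c["R"],c["t"])
E
```

```text
{'time': 0.0, 'q': array([-1.48860499e+00,  3.14004924e-01,  4.49997153e-02,  1.30359304e+00,
        3.34391376e-06,  1.43118969e+00]), 'dq': array([-0.00147049,  0.00100201, -0.0001666 ,  0.00011359,  0.00132232,
        0.00013919]), 'effort': array([ 8.41819256e-04, -4.80625820e+01,  2.98535407e+01,  1.94820645e-02,
       -1.31517286e-04, -1.33769475e-05]), 'position': array([ 0.12646243, -0.56072782,  0.40381449]), 'tool_rot': array([-9.00543306e-04,  9.93856604e-01,  1.10671764e-01,  2.75322332e-05]), 'ft_force': array([-0.1647337 ,  1.02681693, -0.34932994]), 'ft_torque': array([-0.00126073,  0.01603496, -0.02331219]), 'grasp_force': 0.0, 'grip_width': 0.08556857594025384}
top [[385.80934199   0.         283.76733116]
 [  0.         385.80934199 214.12633481]
 [  0.           0.           1.        ]] [[-0.01387586 -0.99978496  0.0154106 ]
 [-0.99755693  0.01278634 -0.06867809]
 [ 0.06846628 -0.01632591 -0.99751984]] [-0.00970213  0.56294018  1.32407739]
scene [[539.71876649   0.         281.40234289]
 [  0.         539.71876649 206.2047515 ]
 [  0.           0.           1.        ]] [[ 0.77640044  0.63017666 -0.00892908]
 [ 0.34102657 -0.43198716 -0.83491795]
 [-0.53000305  0.64518561 -0.550302  ]] [-0.424718   -0.15132923  1.7127385 ]
```

View pics/top0.png

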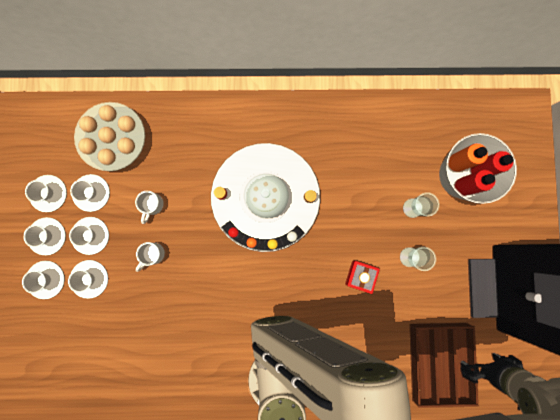

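View pics/scene0.png

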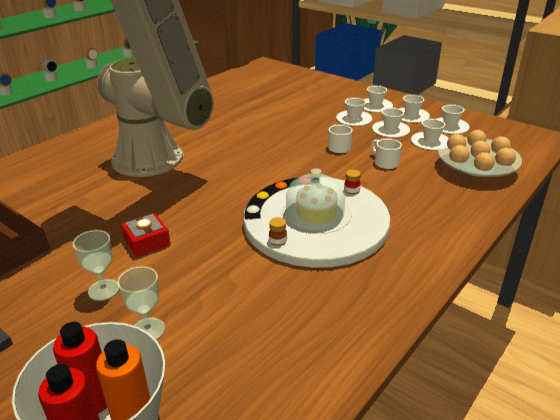

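The top view shows the disc around (265,197) with the domes red (233,232), orange (251,243), yellow (272,244) and white (292,237). In the scene view the white, yellow and orange domes sit near (253,209), (263,195) and (281,185). The red one is near (300,180), behind the glass cover.

```bash
cat > h.py <<'E'
import numpy as np,cv2
def cast(c,uv,z):
    d=c["R"].T@np.linalg.inv(c["mtx"])@np.array([*uv,1.]); o=-c["R"].T@c["t"]
    return o+d*(z-o[2])/d[2]
def proj(c,X):
    p=c["mtx"]@(c["R"]@np.asarray(X)+c["t"]); return p[:2]/p[2]
H={"red":[(0,8),(172,180)],"orange":[(9,19)],"yellow":[(22,32)]}
def blob(c,name,uv,r=9):
    im=c["image"];hsv=cv2.cvtColor(im,cv2.COLOR_RGB2HSV).astype(int)
    if name=="white": m=(hsv[...,2]>110)&(hsv[...,1]<70)
    else: m=(hsv[...,2]>90)&(hsv[...,1]>110)&np.any([(hsv[...,0]>=a)&(hsv[...,0]<=b) for a,b in H[name]],0)
    w=np.zeros(m.shape,bool); y,x=np.mgrid[:m.shape[0],:m.shape[1]]
    n,l,s,ce=cv2.connectedComponentsWithStats((m&((x-uv[0])**2+(y-uv[1])**2<r*r)).astype(np.uint8))
    k=1+np.argmax(s[1:,4]); return ce[k],s[k]
E
python3 - <<'E'
from h import *
t=dict(np.load("top0.npz"));s=dict(np.load("scene0.npz"))
P={}
for n,a,b in [("white",(292,237),(253,209)),("yellow",(272,244),(263,195)),("orange",(251,243),(281,185)),("red",(233,232),(300,180))]:
    for c,u,cn in((t,a,"t"),(s,b,"s")):
        try: ce,st=blob(c,n,u,8 if cn=="t" else 8); X=cast(c,ce,.037); print(n,cn,ce.round(1),st,X.round(4)); 
        except Exception as e: print(n,cn,e);continue
        if cn=="t":P[n]=X
# disc fit from top: white region outline at z=.03
g=cv2.cvtColor(t["image"],cv2.COLOR_RGB2HSV); m=((g[...,1]<60)&(g[...,2]>120)).astype(np.uint8)
m[:135]=0;m[260:]=0;m[:,:200]=0;m[:,330:]=0
cs,_=cv2.findContours(m,0,2);c=max(cs,key=cv2.contourArea)
hull=cv2.convexHull(c)[:,0]; X=np.array([cast(t,p,.03) for p in hull])
A=np.c_[2*X[:,:2],np.ones(len(X))];q=np.linalg.lstsq(A,(X[:,:2]**2).sum(1),rcond=None)[0]
print("disc",q[:2],np.sqrt(q[2]+q[:2]@q[:2]))
for n in P: d=P[n][:2]-q[:2]; print(n,np.hypot(*d),np.arctan2(-d[1],-d[0]))
ns=list(P); print([np.linalg.norm(P[ns[i]]-P[ns[i+1]]) for i in range(3)])
np.save("P.npy",np.array([P[n] for n in ns]))
im=np.hstack([cv2.resize(t["image"][130:260,200:330],(400,400)),cv2.resize(s["image"][160:240,235:315],(400,400))])
cv2.imwrite("pics/crop.png",im[:,:,::-1])
E
```

```text
white t [291.5 236.4] [286 230  13  15 115] [ 0.4849 -0.0423  0.037 ]
white s [252.8 208.6] [247 205  13   8  80] [ 0.4912 -0.0486  0.037 ]
yellow t [271.9 243.5] [268 240   9   8  59] [0.4614 0.0249 0.037 ]
yellow s [262.4 194.7] [257 191  12   8  77] [0.4665 0.0185 0.037 ]
orange t [251. 242.] [246 237  10  10  76] [0.4675 0.0964 0.037 ]
orange s [280.3 183. ] [274 178  13  11 109] [0.4658 0.0956 0.037 ]
red t [232.8 232. ] [228 227  11  11  89] [0.5026 0.1581 0.037 ]
red s [303. 178.] [303 178   1   1   1] [0.4989 0.157  0.037 ]
disc [0.62800294 0.04540811] 0.18560007703206888
white 0.16788988582709202 0.5499011478512825
yellow 0.16787369743900854 0.12239063444418702
orange 0.16842947051835389 -0.3078410669279958
red 0.16856217243831248 -0.7319897589301858
[np.float64(0.07122592637875075), np.float64(0.07178953278088501), np.float64(0.07093289119946043)]
```

View pics/crop.png

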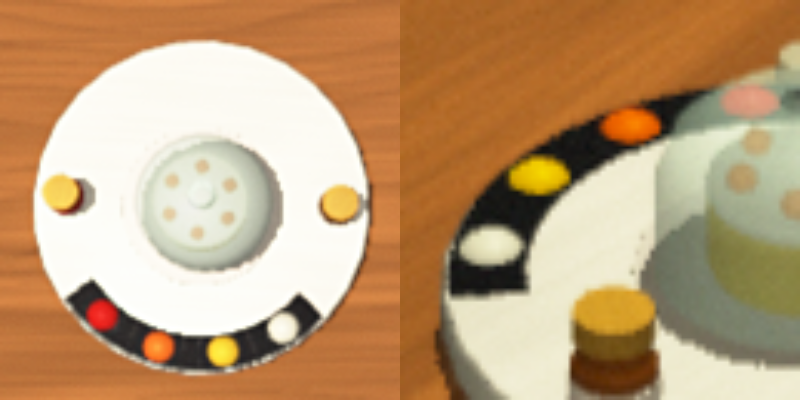

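```bash
cat > fit.py <<'E'
from h import *
from scipy.optimize import least_squares
t=dict(np.load("top0.npz"));s=dict(np.load("scene0.npz"))
def wb(c,uv,r,th):
    g=c["image"].min(2); y,x=np.mgrid[:420,:560]
    m=(g>th)&((x-uv[0])**2+(y-uv[1])**2<r*r)
    n,l,st,ce=cv2.connectedComponentsWithStats(m.astype(np.uint8)); k=l[int(uv[1]),int(uv[0])]; return ce[k],st[k]
O=[(t,0,wb(t,(292,237),6,110)),(t,1,blob(t,"yellow",(272,244),8)),(t,2,blob(t,"orange",(251.5,242.5),8)),(t,3,blob(t,"red",(233,232),8)),
(s,0,wb(s,(253,209),8,110)),(s,1,blob(s,"yellow",(262.5,195),9)),(s,2,blob(s,"orange",(281,185),8))]
def dome(p,i,z=.036,r=.165):
    a=p[2]+np.pi-0.66*-1-0.44*i
    return np.array([p[0]+r*np.cos(a),p[1]+r*np.sin(a),z])
def res(p,O): return np.concatenate([proj(c,dome(p,i))-o[0] for c,i,o in O])
for nm,o in(("top",O[:4]),("scene",O[4:]),("all",O)):
    f=least_squares(res,[.628,.045,-.1],args=(o,)); print(nm,f.x.round(4),f.fun.round(1)); print(np.array([dome(f.x,i) for i in range(4)]).round(4).tolist())
for c,i,o in O: print(i,o[0].round(1),o[1])
E
python3 fit.py
```

```text
top [ 0.6242  0.0461 -0.0893] [-0.  -0.2  0.1  0.2  0.   0.1 -0.1 -0.2]
[[0.4853, -0.043, 0.036], [0.4606, 0.0246, 0.036], [0.467, 0.0964, 0.036], [0.5034, 0.1585, 0.036]]
scene [ 0.6262  0.0464 -0.0651] [ 0.4 -0.4 -0.3 -0.5 -0.1  1. ]
[[0.4896, -0.0461, 0.036], [0.4632, 0.0209, 0.036], [0.4679, 0.0928, 0.036], [0.5028, 0.1558, 0.036]]
all [ 0.6248  0.0468 -0.0783] [ 0.2 -0.6  0.4 -0.   0.4  0.1  0.1 -0.   0.2 -1.1 -0.2 -1.1  0.3  0.5]
[[0.4869, -0.0439, 0.036], [0.4614, 0.0235, 0.036], [0.467, 0.0953, 0.036], [0.5027, 0.1578, 0.036]]
0 [291.7 236.4] [287 232  11  11  84]
1 [271.9 243.5] [268 240   9   8  59]
2 [251. 242.] [246 237  10  10  76]
3 [232.8 232. ] [228 227  11  11  89]
0 [252.6 208.7] [247 205  12   8  74]
1 [262.4 194.7] [257 191  12   8  77]
2 [280.3 183. ] [274 178  13  11 109]
```

Emit:
apply_moves --plan '[{"fingers":0,"tx":12,"ty":17,"tz":0,"yaw":0.05},{"fingers":0,"tx":36,"ty":51,"tz":0,"yaw":0.15},{"fingers":0,"tx":60,"ty":85,"tz":0,"yaw":0.25},{"fingers":0,"tx":84,"ty":119,"tz":0,"yaw":0.35},{"fingers":0,"tx":108,"ty":153,"tz":0,"yaw":0.45},{"fingers":0,"tx":132,"ty":187,"tz":0,"yaw":0.55},{"fingers":0,"tx":156,"ty":221,"tz":0,"yaw":0.65},{"fingers":0,"tx":180,"ty":255,"tz":0,"yaw":0.75}]' --grip_force 20

```text
time: 0.9
position: [0.307, -0.3043, 0.4045]
tool_rot: [-0.0, 0.883, 0.469, 0.0]
ft_force: [0.8, -1.1, 0.3]
grip_width: -0.0003
grasp_force: 0.0
```

Emit:
apply_moves --plan '[{"fingers":0,"tx":24,"ty":34,"tz":0,"yaw":0.1},{"fingers":0,"tx":48,"ty":68,"tz":0,"yaw":0.2},{"fingers":0,"tx":72,"ty":102,"tz":0,"yaw":0.3},{"fingers":0,"tx":96,"ty":136,"tz":0,"yaw":0.4},{"fingers":0,"tx":120,"ty":170,"tz":0,"yaw":0.5},{"fingers":0,"tx":144,"ty":210,"tz":0,"yaw":0.6},{"fingers":0,"tx":168,"ty":244,"tz":0,"yaw":0.7},{"fingers":0,"tx":180,"ty":262,"tz":0,"yaw":0.75}]'

```text
time: 1.7
position: [0.4876, -0.0413, 0.4043]
tool_rot: [-0.0, 0.649, 0.76, 0.0]
ft_force: [-0.5, -1.0, 0.0]
grip_width: 0.0002
grasp_force: 0.0
```

Emit:
apply_moves --plan '[{"fingers":0,"tx":0,"ty":0,"tz":0,"yaw":0},{"fingers":0,"tx":0,"ty":0,"tz":0,"yaw":0},{"fingers":0,"tx":0,"ty":0,"tz":0,"yaw":0}]'

```text
time: 2.0
position: [0.486, -0.0446, 0.4045]
tool_rot: [-0.0, 0.652, 0.758, -0.0]
ft_force: [0.4, -0.1, 0.3]
grip_width: -0.0
grasp_force: 0.0
```

Emit:
apply_moves --plan '[{"fingers":0,"tx":0,"ty":0,"tz":-25},{"fingers":0,"tx":0,"ty":0,"tz":-60},{"fingers":0,"tx":0,"ty":0,"tz":-95},{"fingers":0,"tx":0,"ty":0,"tz":-125},{"fingers":0,"tx":0,"ty":0,"tz":-150},{"fingers":0,"tx":0,"ty":0,"tz":-170},{"fingers":0,"tx":0,"ty":0,"tz":-177},{"fingers":0,"tx":0,"ty":0,"tz":-177}]'

```text
$.plan[0]: bad value
```

Run:
```python
from cell import status, viewer
from h import *
s=status.read_state(); print(s["position"],s["ft_force"])
a=[]
for n,b in(("top",(200,130,330,260)),("scene",(215,140,315,240))):
    c=viewer.read_camera(n); tip=s["position"]-[0,0,.173]; print(n,proj(c,tip))
    im=c["image"].copy(); a.append(cv2.resize(im[b[1]:b[3],b[0]:b[2]],(400,400)))
cv2.imwrite("pics/w.png",np.hstack(a)[:,:,::-1])
```

```text
[ 0.48598948 -0.04456073  0.40450379] [ 0.41459794 -0.06267801  0.34556593]
top [294.60864647 235.2348781 ]
scene [249.18422001 139.88083869]
```

View pics/w.png

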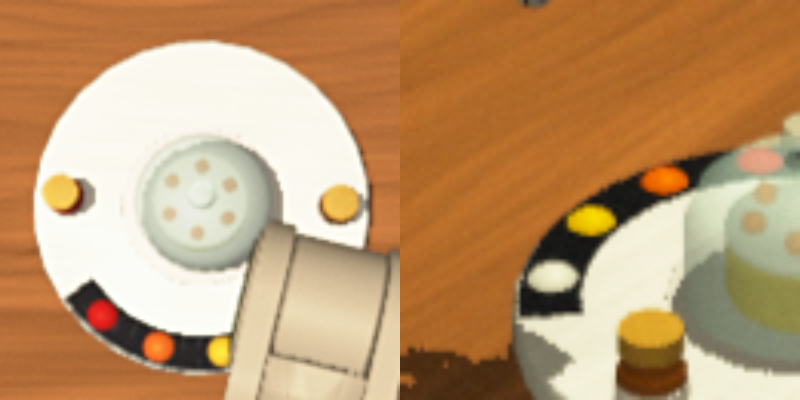

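The descent was refused because yaw was missing, so nothing moved. The picture shows the tip at about (248,140) in the scene view, matching the projected (249,140), and all domes are up. I'll descend with full rows.

Emit:
apply_moves --plan '[{"fingers":0,"tx":0,"ty":0,"tz":-25,"yaw":0},{"fingers":0,"tx":0,"ty":0,"tz":-60,"yaw":0},{"fingers":0,"tx":0,"ty":0,"tz":-95,"yaw":0},{"fingers":0,"tx":0,"ty":0,"tz":-125,"yaw":0},{"fingers":0,"tx":0,"ty":0,"tz":-150,"yaw":0},{"fingers":0,"tx":0,"ty":0,"tz":-170,"yaw":0},{"fingers":0,"tx":0,"ty":0,"tz":-177,"yaw":0},{"fingers":0,"tx":0,"ty":0,"tz":-177,"yaw":0}]'

```text
time: 2.9
position: [0.4858, -0.0445, 0.2271]
tool_rot: [-0.001, 0.652, 0.758, -0.0]
ft_force: [-0.1, -0.5, -0.6]
grip_width: 0.0001
grasp_force: 0.0
```

Run:
```python
from cell import status, viewer
from h import *
s=status.read_state(); print(s["position"],s["ft_force"])
c=viewer.read_camera("scene"); print(proj(c,s["position"]-[0,0,.173]))
cv2.imwrite("pics/w2.png",cv2.resize(c["image"][140:240,215:315],(500,500))[:,:,::-1])
```

```text
[ 0.48584417 -0.04451938  0.22709982] [-0.07815335 -0.49633509 -0.60643581]
[252.0170758  201.72988076]
```

View pics/w2.png

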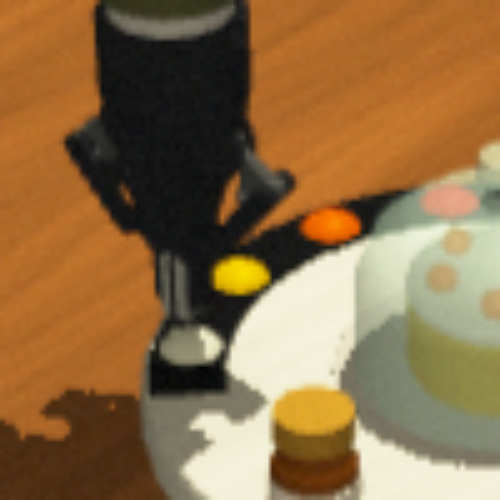

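The tip stands just above the white dome at about (251,204), centred to within a few mm. Pressing now.

Emit:
apply_moves --plan '[{"fingers":0,"tx":1,"ty":0,"tz":-7,"yaw":0},{"fingers":0,"tx":1,"ty":0,"tz":-12,"yaw":0},{"fingers":0,"tx":1,"ty":0,"tz":-14,"yaw":0},{"fingers":0,"tx":1,"ty":0,"tz":-16,"yaw":0},{"fingers":0,"tx":1,"ty":0,"tz":-18,"yaw":0},{"fingers":0,"tx":1,"ty":0,"tz":-18,"yaw":0},{"fingers":0,"tx":1,"ty":0,"tz":-18,"yaw":0}]'

```text
time: 3.65
position: [0.4876, -0.0439, 0.2099]
tool_rot: [0.0, 0.652, 0.758, 0.0]
ft_force: [0.3, -0.0, 2.5]
grip_width: 0.0001
grasp_force: 1.2
```

Run:
```python
from cell import status, viewer
from h import *
s=status.read_state(); print(s["position"],s["ft_force"])
c=viewer.read_camera("scene")
cv2.imwrite("pics/w3.png",cv2.resize(c["image"][140:240,215:315],(500,500))[:,:,::-1])
print(status.read_state()["ft_force"])
```

```text
[ 0.48757823 -0.04394214  0.20991591] [ 0.28582849 -0.04847901  2.53350301]
[ 0.5396511  -0.71576351  2.99309306]
```

View pics/w3.png

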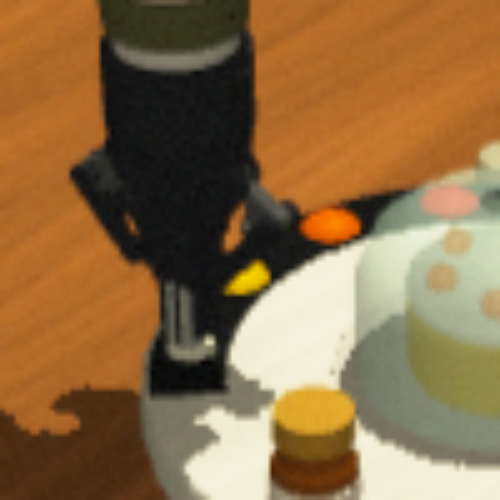

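White is down about 3.5 mm at 2.5–3 N. I'll press a little deeper, release, and follow the arc through gap1 to above yellow.

Emit:
apply_moves --plan '[{"fingers":0,"tx":0,"ty":0,"tz":-1.5,"yaw":0},{"fingers":0,"tx":0,"ty":0,"tz":-1.5,"yaw":0},{"fingers":0,"tx":0,"ty":0,"tz":-1.5,"yaw":0},{"fingers":0,"tx":0,"ty":0,"tz":3,"yaw":0},{"fingers":0,"tx":0,"ty":0,"tz":7,"yaw":0},{"fingers":0,"tx":0,"ty":0,"tz":7,"yaw":0},{"fingers":0,"tx":0,"ty":0,"tz":7,"yaw":0}]'

```text
time: 4.4
position: [0.4874, -0.0439, 0.2167]
tool_rot: [-0.0, 0.652, 0.758, 0.0]
ft_force: [-0.3, 0.3, 0.6]
grip_width: -0.0004
grasp_force: 0.0
```

Emit:
apply_moves --plan '[{"fingers":0,"tx":-5,"ty":8,"tz":0,"yaw":0},{"fingers":0,"tx":-11,"ty":20,"tz":-1,"yaw":0},{"fingers":0,"tx":-17,"ty":32,"tz":-2,"yaw":0},{"fingers":0,"tx":-21,"ty":45,"tz":-1,"yaw":0},{"fingers":0,"tx":-24,"ty":57,"tz":0,"yaw":0},{"fingers":0,"tx":-26,"ty":67,"tz":0,"yaw":0},{"fingers":0,"tx":-26,"ty":67,"tz":0,"yaw":0},{"fingers":0,"tx":-26,"ty":67,"tz":0,"yaw":0}]'

```text
time: 5.2
position: [0.4617, 0.0234, 0.2169]
tool_rot: [0.0, 0.651, 0.759, 0.0]
ft_force: [0.9, 0.2, -0.7]
grip_width: 0.0001
grasp_force: 0.0
```

Run:
```python
from cell import status, viewer
from h import *
s=status.read_state(); print(s["position"],s["ft_force"])
c=viewer.read_camera("scene")
cv2.imwrite("pics/y.png",cv2.resize(c["image"][140:240,215:315],(500,500))[:,:,::-1])
```

```text
[0.46166865 0.02342854 0.21685858] [ 0.9148569   0.20027016 -0.67981101]
```

View pics/y.png

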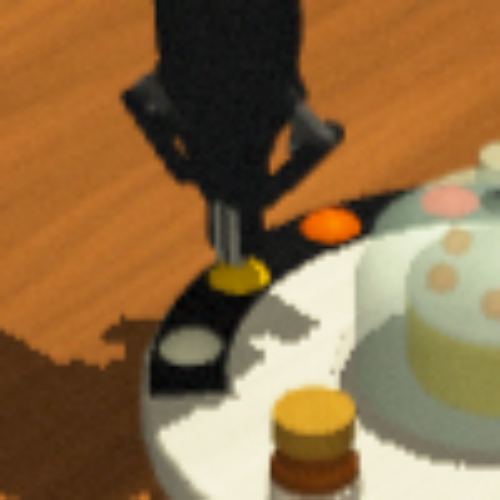

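White is up again, and the tip sits on top of yellow at about (262,193). Pressing yellow.

Emit:
apply_moves --plan '[{"fingers":0,"tx":0,"ty":0,"tz":-3,"yaw":0},{"fingers":0,"tx":0,"ty":0,"tz":-5,"yaw":0},{"fingers":0,"tx":0,"ty":0,"tz":-7,"yaw":0},{"fingers":0,"tx":0,"ty":0,"tz":-9,"yaw":0},{"fingers":0,"tx":0,"ty":0,"tz":-9,"yaw":0},{"fingers":0,"tx":0,"ty":0,"tz":-9,"yaw":0}]'

```text
time: 5.85
position: [0.4618, 0.0228, 0.2079]
tool_rot: [0.001, 0.652, 0.758, 0.0]
ft_force: [1.7, -0.6, 2.3]
grip_width: -0.0003
grasp_force: 1.5
```

Emit:
apply_moves --plan '[{"fingers":0,"tx":0,"ty":0,"tz":0,"yaw":0},{"fingers":0,"tx":0,"ty":0,"tz":4,"yaw":0},{"fingers":0,"tx":0,"ty":0,"tz":9,"yaw":0},{"fingers":0,"tx":0,"ty":0,"tz":9,"yaw":0},{"fingers":0,"tx":0,"ty":0,"tz":9,"yaw":0}]'

```text
time: 6.35
position: [0.4611, 0.0232, 0.2166]
tool_rot: [-0.0, 0.652, 0.758, -0.0]
ft_force: [-0.4, -0.4, -0.8]
grip_width: 0.0002
grasp_force: 0.0
```

Emit:
apply_moves --plan '[{"fingers":0,"tx":-1,"ty":8,"tz":0,"yaw":0},{"fingers":0,"tx":-2,"ty":22,"tz":-1,"yaw":0},{"fingers":0,"tx":-1,"ty":36,"tz":-2,"yaw":0},{"fingers":0,"tx":1,"ty":49,"tz":-1,"yaw":0},{"fingers":0,"tx":4,"ty":62,"tz":0,"yaw":0},{"fingers":0,"tx":6,"ty":72,"tz":0,"yaw":0},{"fingers":0,"tx":6,"ty":72,"tz":0,"yaw":0},{"fingers":0,"tx":6,"ty":72,"tz":0,"yaw":0}]'

```text
time: 7.15
position: [0.4675, 0.0953, 0.2166]
tool_rot: [0.0, 0.651, 0.759, -0.0]
ft_force: [0.4, 0.2, 0.1]
grip_width: 0.0002
grasp_force: 0.0
```

Emit:
apply_moves --plan '[{"fingers":0,"tx":0,"ty":0,"tz":-3,"yaw":0},{"fingers":0,"tx":0,"ty":0,"tz":-5,"yaw":0},{"fingers":0,"tx":0,"ty":0,"tz":-7,"yaw":0},{"fingers":0,"tx":0,"ty":0,"tz":-9,"yaw":0},{"fingers":0,"tx":0,"ty":0,"tz":-9,"yaw":0},{"fingers":0,"tx":0,"ty":0,"tz":-9,"yaw":0}]'

```text
time: 7.75
position: [0.4676, 0.0949, 0.2079]
tool_rot: [0.0, 0.652, 0.758, -0.0]
ft_force: [0.7, -0.7, 2.4]
grip_width: -0.0001
grasp_force: 1.6
```

Run:
```python
from cell import status, viewer
from h import *
s=status.read_state(); print(s["position"],s["ft_force"])
c=viewer.read_camera("scene")
cv2.imwrite("pics/o.png",cv2.resize(c["image"][140:240,215:315],(500,500))[:,:,::-1])
```

```text
[0.46761548 0.09487878 0.20787106] [ 0.65644373 -0.65132294  2.40550504]
```

View pics/o.png

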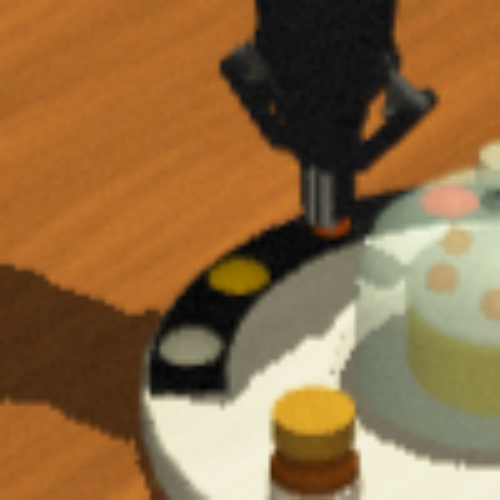

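Orange is down under the tip at about (279,185), and white and yellow are up. I'll release it, go through gap3 and press red.

Emit:
apply_moves --plan '[{"fingers":0,"tx":0,"ty":0,"tz":0,"yaw":0},{"fingers":0,"tx":0,"ty":0,"tz":4,"yaw":0},{"fingers":0,"tx":0,"ty":0,"tz":9,"yaw":0},{"fingers":0,"tx":0,"ty":0,"tz":9,"yaw":0},{"fingers":0,"tx":0,"ty":0,"tz":9,"yaw":0}]'

```text
time: 8.3
position: [0.4673, 0.0951, 0.2167]
tool_rot: [-0.0, 0.652, 0.758, 0.0]
ft_force: [0.1, -0.1, -0.8]
grip_width: 0.0003
grasp_force: 0.0
```

Emit:
apply_moves --plan '[{"fingers":0,"tx":2,"ty":8,"tz":0,"yaw":0},{"fingers":0,"tx":7,"ty":21,"tz":-1,"yaw":0},{"fingers":0,"tx":14,"ty":34,"tz":-2,"yaw":0},{"fingers":0,"tx":21,"ty":45,"tz":-1,"yaw":0},{"fingers":0,"tx":28,"ty":55,"tz":0,"yaw":0},{"fingers":0,"tx":35,"ty":63,"tz":0,"yaw":0},{"fingers":0,"tx":35,"ty":63,"tz":0,"yaw":0},{"fingers":0,"tx":35,"ty":63,"tz":0,"yaw":0}]'

```text
time: 9.1
position: [0.5025, 0.1583, 0.2165]
tool_rot: [-0.0, 0.652, 0.759, -0.0]
ft_force: [-0.6, -0.3, 0.0]
grip_width: -0.0001
grasp_force: 0.0
```

Emit:
apply_moves --plan '[{"fingers":0,"tx":0,"ty":0,"tz":-3,"yaw":0},{"fingers":0,"tx":0,"ty":0,"tz":-5,"yaw":0},{"fingers":0,"tx":0,"ty":0,"tz":-7,"yaw":0},{"fingers":0,"tx":0,"ty":0,"tz":-9,"yaw":0},{"fingers":0,"tx":0,"ty":0,"tz":-9,"yaw":0},{"fingers":0,"tx":0,"ty":0,"tz":-9,"yaw":0}]'

```text
time: 9.7
position: [0.5024, 0.1579, 0.2078]
tool_rot: [0.0, 0.652, 0.758, -0.0]
ft_force: [-0.4, -0.7, 3.5]
grip_width: -0.0002
grasp_force: 1.6
```

Run:
```python
from cell import status, viewer
from h import *
s=status.read_state(); print(s["position"],s["ft_force"])
c=viewer.read_camera("scene"); t=viewer.read_camera("top")
cv2.imwrite("pics/r.png",np.hstack([cv2.resize(c["image"][130:260,215:345],(400,400)),cv2.resize(t["image"][130:260,200:330],(400,400))])[:,:,::-1])
print(status.read_state()["ft_force"])
```

```text
[0.50241921 0.15787727 0.20784202] [-0.43564307 -0.71471538  3.51209911]
[-1.12258609 -0.54322722  3.36669323]
```

View pics/r.png

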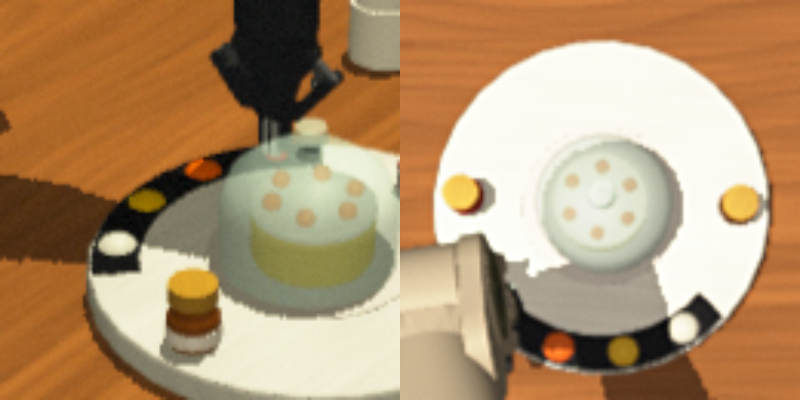

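Red is held down at about 3.5 N, with the tip near (304,179) in the scene view. White, yellow and orange are up, and the cover and jars have not moved. Handing in.

```bash
python3 -c "
from cell import arm
print(arm.hand_in())"
```

```text
the job is handed in; nothing more can be done
None
```

I pressed and released the white, yellow and orange domes in order with the fingertips kept low, and handed the job in at about 10 s with red still held down at about 3.5 N; the cover and jars look unmoved.

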